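# Put the spice jar away under the lifting tray of the spice box

## Robot

A 7-joint arm with a two-finger parallel gripper is mounted at the origin on a cart in front of the work surface, level with it; the furniture and walls round the work are solid. World frame = base frame: x ahead of the robot, y to its left, z up, the work surface at z = 0. Lengths are in m, angles in rad, forces in N, time in s.
With the tool pointing down it reaches from about 0.425 to 0.95 m from the base axis. Payload 4.7 kg.
Tool frame: the origin (TCP) lies between the finger pads; the fingertips stand 25 mm ahead of it and the grasp point (between the pads) lies 6 mm ahead of it; z points along the fingers, y is the line along which they close (so a half turn about z gives the same grasp; the last joint's range is limited). The gripper opens to 85 mm and grips with 20 to 120 N. Pads are 22 mm wide; open, the fingers measure 114 mm over their backs; the gripper's body (76 mm by 85 mm) begins 54 mm behind the grasp point. The pads swing forward as they close: fully open they stand 13 mm farther back than shut.
Start: joints at [-1.345, 0.469, -0.049, 1.532, 0.024, 1.141, -0.082], TCP at [0.17, 0.653, 0.256] pointing down, gripper open.
Joint ranges: [-2.59, 2.59], [-0.33, 1.99], [-1.39, 1.29], [0.1, 2.45], [-1.04, 4.18], [0.21, 1.99], [-2.66, 2.66]. Speed limits (rad/s): [2.57, 2.57, 3.14, 3.14, 3.14, 3.14, 3.14].

## Interface

Orientations are given as a 3x3 rotation matrix whose columns are the frame's x, y, z axes.
In Python, from rig import * gives the robot as it stands. Calls block until the motion is done:
- movep(position, orientation): joint-space move of the TCP to a pose.
- move_l(position, attitude=None, feed=0.15, until_force=None): straight line of the TCP; attitude=None keeps the orientation; feed is the mean speed in m/s. With until_force (N) it stops when the force on the tool has changed by that much, and returns True; else False.
- move_joints(angles): joint-space move.
- command_gripper(opening, newtons=None): finger opening in m; newtons is the grip in N (None keeps the last); returns when the fingers have stopped.
- sleep(seconds).
- inverse_kinematics(position, orientation): joint angles nearest the present ones, or None.
- sense(): the state.
- camera(name): name is "scene" or "top"; returns (picture, depth): 420x560x3 uint8, red, green, blue; 420x560 float32, m along the optical axis (not along the pixel's ray), 0 where there is no reading.
- camera_params(name): a dict with "K" (3x3 intrinsics, pixels), "position" and "rotation" of the camera in the world. Camera axes: x right, y down, z forward; pixel columns grow to the right and rows downward; lengths in m; the calibration is good to about 2 mm. A picture is of the moment at which its call begins. camera_params takes no time and is no camera call.
A pose or a line that the arm cannot do raises Unreachable and nothing moves.
- finish_job(): hands the job in; it is judged then, once.
The state is a dict: "time_s": time; "joint_pos": joint angles; "qd": joint speeds; "joint_efforts": joint torques, N m; "position": TCP position; "tcp_rot": TCP orientation; "wrist_force": force on the tool from outside, world axes, zero at the start; "ft_torque": the same for the moment, N m; "finger_gap": finger opening in m; "gripper_force": force on a finger pad.
Only numpy, scipy, OpenCV 4.12 (cv2) and the standard library are available. Lean on these libraries where they do the work, as an engineer would, in place of code of your own. Each camera call takes 0.05 s, during which the arm holds its last target. There are 200 camera calls.

## Task

Lift the tray of the wooden spice box by its handle, up and back until it rests fully open, and stand the spice jar upright in the compartment underneath. Then bring the tray back over and lower it gently, without letting it drop, until it is fully down again. Leave the salt shaker where it stands.

Things in the scene. Friction and masses are not known exactly. Their poses are not given: they have to be found in the camera images.
- spice_box: Wooden box fixed to the worktop, 130 (x) x 230 (y) mm, rim 108 mm high, walls and floor 6 mm, empty; one compartment, open on top under its tray. Origin: centre of its underside; x to its back (roughly away from the robot), y along its long side; yaw varies. Flat steel links just outside its end walls (4 mm thick) carry the tray.
- tray_arms (a joint): Swing q of the tray's links, rad: 0 closed, 2.094 fully open at its stop, compartment clear from above. The tray stays level; each point moves on an arc of radius 90 mm: 90*(cos 0.436 - cos(0.436+q)) mm along the box's x and 90*(sin(0.436+q) - sin 0.436) mm up (open: 155 back, 14 up; highest at 1.13: 52 up). No spring, little friction: falls shut below 1.13, open above and rests there.
- tray_handle (a point): Middle of the tray's steel handle bar: 12 mm round, straight for 84 mm along the box's y, posts at its ends. Closed it is over the box's centre, 165 mm above the worktop. Tray: wood, 130 x 230 x 34 mm, 0.3 kg, underside 55 mm below the bar; floor 5 mm, divider under the bar to 28 mm below it; a peeler lies in the rear half, 34 mm below the bar. Pinch from above, across the bar.
- spice_jar: Loose spice jar upright on the worktop: 42 mm wide body, 96 mm tall, wide round straight cap 41 mm in diameter from 76 to 96 mm high (good to grip); about 0.11 kg. Origin: centre of its underside, z up. In the compartment it has 8 mm to spare under the closed tray.
- salt_shaker: Bystander: salt shaker, 44 mm thick, 90 mm tall, tapering to a rounded pierced metal top, upright near the jar (the two may have changed places), at least 50 mm clear of it. Origin: centre of its underside, z up.
There are look-alikes about, which are no part of the job. What is shaped like the spice_jar but blue or orange is not meant.

How it is judged:
On the way, in this order (a step that is already met when the one before it is completed fails the run):
1. the tray is lifted up and back to its open rest (value of joint tray_arms above 1.9 rad), for 0.2 s.
2. the spice jar stands upright in the compartment, let go, with the tray still open (value of joint tray_arms above 1.8 rad and x of spice_jar in the frame of spice_box between -0.06 and 0.06 m and y of spice_jar in the frame of spice_box between -0.11 and 0.11 m and height (world z) of spice_jar below 0.014 m and angle between spice_jar's own z axis and vertical below 0.17 rad and contact force between the fingers and spice_jar below 0.1 N), for 0.2 s.
At the end, for the whole second after the job is handed in: The tray is closed (link angle below 0.08 rad, about 7 mm of height) and still, and the spice jar stands at rest on the floor of the compartment under it, upright within 10 degrees (value of joint tray_arms below 0.08 rad and velocity of joint tray_arms between -0.1 and 0.1 rad/s and x of spice_jar in the frame of spice_box between -0.06 and 0.06 m and y of spice_jar in the frame of spice_box between -0.11 and 0.11 m and height (world z) of spice_jar below 0.014 m and angle between spice_jar's own z axis and vertical below 0.17 rad and linear speed of spice_jar below 0.02 m/s); the robot touches nothing.
It fails at once if the tray drops: it swings towards closed at more than 4 rad/s (0.36 m/s) (velocity of joint tray_arms below -4 rad/s).
It fails at once if the salt shaker is moved more than 30 mm or tipped over (distance of salt_shaker from where it was at the start of the episode above 0.03 m or angle between salt_shaker's own z axis and vertical above 0.4 rad).
It also fails if it takes over 72 s, if anything falls off the work surface, if the arm or the gripper's body presses on something with over 40 N, if the wrist force passes 120 N, or if a joint passes its speed limit or range.

## Working session

There is one attempt and no reset: what is moved stays moved. The work goes in short steps, each a Python script; the robot and the scene stay as the last script left them, time stands still between calls to the robot, and variables do not carry over. Pictures are saved under pics/ and viewed, at most 10 in all, crops included, and the job is handed in when it is done.

```bash
mkdir -p pics; cat > h.py <<'E'
from rig import *
import numpy as np, cv2
def snap(n,f):
    p,d=camera(n); cv2.imwrite(f'pics/{f}.png',p[:,:,::-1]); np.save(f'pics/{f}.npy',d); return p,d
def cloud(n,d):
    c=camera_params(n);K=np.array(c['K']);v,u=np.indices(d.shape)
    P=np.stack([(u-K[0,2])/K[0,0]*d,(v-K[1,2])/K[1,1]*d,d],-1)
    W=P@np.array(c['rotation']).T+np.array(c['position']); W[d==0]=np.nan; return W
def R(yaw): # tool down, y-axis (closing) at angle yaw
    c,s=np.cos(yaw),np.sin(yaw); y=np.array([c,s,0]);z=np.array([0,0,-1.]);return np.stack([np.cross(y,z),y,z],1)
E
python3 - <<'E'
from h import *
for n in('top','scene'):
    p,d=snap(n,n+'0'); print(n,camera_params(n))
s=sense();print(s['position'],s['tcp_rot'],s['time_s'])
E
```

```text
top {'K': array([[513.65587439,   0.        , 285.83329402],
       [  0.        , 513.65587439, 205.81852466],
       [  0.        ,   0.        ,   1.        ]]), 'position': array([0.41347557, 0.02680943, 1.06977646]), 'rotation': array([[ 0.0255377 , -0.99379061,  0.10829611],
       [-0.99945867, -0.02762959, -0.01785983],
       [ 0.0207411 , -0.10778139, -0.99395824]])}
scene {'K': array([[413.72532684,   0.        , 280.94734977],
       [  0.        , 413.72532684, 207.05942145],
       [  0.        ,   0.        ,   1.        ]]), 'position': array([ 0.23288604, -0.46472671,  0.80591963]), 'rotation': array([[ 0.86096975, -0.39091224,  0.32545155],
       [-0.50850889, -0.67687627,  0.53221915],
       [ 0.01223945, -0.62371959, -0.78155234]])}
[0.1700119  0.65272627 0.25536577] [[-9.67717353e-01  2.52037668e-01 -3.72376465e-04]
 [ 2.52037932e-01  9.67715817e-01 -1.72559441e-03]
 [-7.45601959e-05 -1.76374065e-03 -9.99998442e-01]] 0.1
```

View pics/top0.png

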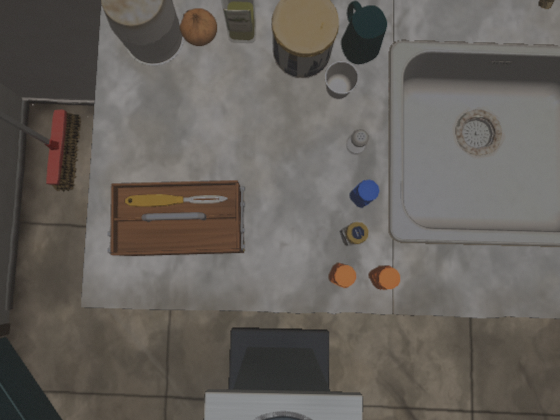

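View pics/scene0.png

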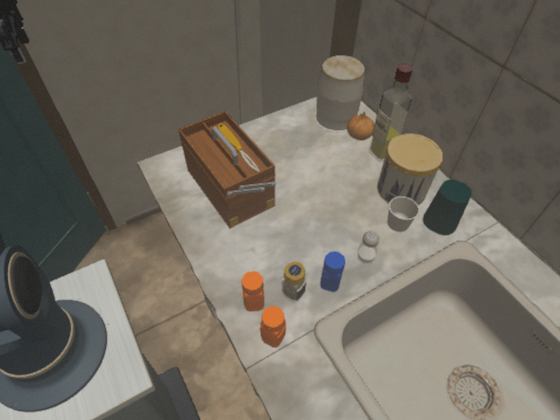

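The top view shows the box with its handle bar at about (173,216), the gold-capped jar at (357,233), and the salt shaker at (360,138). The blue decoy is at (367,191) and the orange ones at (343,275) and (386,278).

```bash
python3 - <<'E'
from h import *
d=np.load('pics/top0.npy');W=cloud('top',d)
z=W[...,2]
def blob(u,v,r,lo,hi):
    m=np.zeros(d.shape,bool);m[v-r:v+r+1,u-r:u+r+1]=1;m&=(z>lo)&(z<hi);P=W[m];return P
for n,u,v in(('jar',357,233),('blue',367,191),('or1',343,275),('or2',386,278)):
    P=blob(u,v,16,.088,.104);print(n,len(P),((np.nanmin(P,0)+np.nanmax(P,0))/2).round(4),np.ptp(P,axis=0).round(3))
P=blob(360,138,16,.06,.1);print('salt',np.median(P,0),np.ptp(P,axis=0))
P=blob(173,217,36,.157,.18);print('bar',len(P),P.mean(0),np.median(P[:,2]),np.ptp(P,axis=0));
r=cv2.minAreaRect((P[:,:2]*1000).astype(np.float32));print(r)
P=blob(177,217,75,.130,.153);r=cv2.minAreaRect((P[:,:2]*1000).astype(np.float32));print('tray',r)
# handle and behind-the-box clutter
P=W[(W[...,0]>.5)&(z>.03)&(W[...,1]>.05)&(W[...,0]<1)];print('things beyond', [ (a.round(3)) for a in P[::400]])
E
python3 - <<'E'
import cv2
a=cv2.imread('pics/top0.png')
b=cv2.resize(a[170:270,100:260],None,fx=4.5,fy=4.5,interpolation=cv2.INTER_CUBIC);cv2.imwrite('pics/c1.png',b)
E
```

```text
jar 381 [ 0.4728 -0.1268  0.0946] [0.04  0.04  0.013]
blue 371 [ 0.5557 -0.1471  0.0949] [0.042 0.041 0.013]
or1 387 [ 0.3916 -0.1046  0.095 ] [0.041 0.04  0.014]
or2 392 [ 0.389  -0.1878  0.0951] [0.04  0.041 0.014]
salt [ 0.65912681 -0.13073125  0.0846065 ] [0.03376547 0.03234144 0.0308564 ]
bar 425 [0.48903073 0.20828899 0.16877616] 0.16944120699654253 [0.01612624 0.1107533  0.01680617]
((489.2622985839844, 210.44297790527344), (12.034553527832031, 110.75409698486328), 3.2150847911834717)
tray ((489.27569580078125, 211.12408447265625), (130.54847717285156, 246.43319702148438), 2.8821892738342285)
things beyond [array([0.877, 0.356, 0.177]), array([0.88 , 0.108, 0.176]), array([0.89 , 0.24 , 0.134]), array([0.858, 0.337, 0.174]), array([0.853, 0.304, 0.176]), array([0.849, 0.297, 0.173]), array([0.842, 0.304, 0.174]), array([0.836, 0.314, 0.175]), array([0.84 , 0.334, 0.153]), array([0.851, 0.353, 0.115]), array([0.836, 0.333, 0.136]), array([0.831, 0.282, 0.137]), array([0.831, 0.329, 0.117]), array([0.826, 0.292, 0.108]), array([0.828, 0.296, 0.061]), array([0.554, 0.134, 0.135]), array([0.552, 0.11 , 0.113]), array([0.545, 0.099, 0.128]), array([0.547, 0.099, 0.072]), array([0.525, 0.323, 0.135]), array([0.522, 0.319, 0.113]), array([0.516, 0.31 , 0.116]), array([0.511, 0.313, 0.113]), array([0.505, 0.307, 0.119]), array([0.501, 0.241, 0.115])]
```

View pics/c1.png

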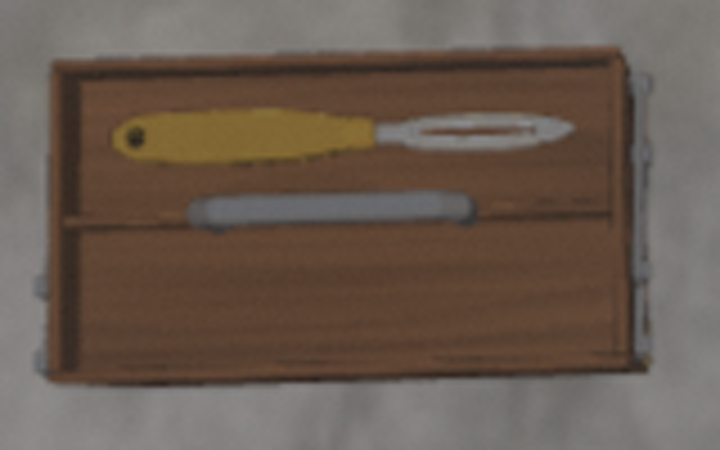

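```bash
cat >> h.py <<'E'
YAW=0.053; C=np.array([.489,.210]); X=np.array([np.cos(YAW),np.sin(YAW)]);Y=np.array([-X[1],X[0]])
JAR=np.array([.4728,-.1268])
def bar(q,dz=0):
    a=.436;dx=.09*(np.cos(a)-np.cos(a+q));h=.09*(np.sin(a+q)-np.sin(a))
    return np.r_[C+X*dx,.171+h+dz]
def st():
    s=sense();return round(s['time_s'],2),np.round(s['position'],4),np.round(s['wrist_force'],1),round(float(s['finger_gap']),4),round(float(s['gripper_force']),1)
E
python3 - <<'E'
from h import *
# choose half turn usable for all the places
q0=np.array(sense()['joint_pos'])
for y in(YAW,YAW+np.pi):
    print([None if (j:=inverse_kinematics(p,R(y))) is None else np.round(j,2) for p in(bar(0,.07),bar(1),bar(2.09))])
y=min((YAW,YAW+np.pi),key=lambda y:np.inf if inverse_kinematics(bar(0,.07),R(y)) is None else np.abs(inverse_kinematics(bar(0,.07),R(y))-q0).max())
movep(bar(0,.07),R(y)); command_gripper(.06,40)
print(st(),move_l(bar(0),feed=.1,until_force=8),st())
command_gripper(0,40);print(st())
E
```

```text
[array([-0.84,  0.26,  0.44,  1.91, -0.13,  1.  , -0.3 ]), array([-0.78,  0.39,  0.46,  1.78, -0.2 ,  1.01, -0.2 ]), array([-0.7 ,  0.57,  0.47,  1.62, -0.29,  1.03, -0.1 ])]
[array([ 0.39,  0.5 , -1.17,  1.85,  0.51,  1.14,  2.24]), array([ 0.35,  0.66, -1.18,  1.72,  0.65,  1.21,  2.2 ]), array([ 0.3 ,  0.85, -1.18,  1.55,  0.81,  1.3 ,  2.2 ])]
(2.45, array([0.4889, 0.2103, 0.241 ]), array([ 0.3,  0.3, -0.9]), 0.06, 0.0) False (3.3, array([0.4895, 0.2101, 0.1715]), array([-0. ,  0.9, -0.4]), 0.06, 0.0)
(3.81, array([0.489 , 0.2101, 0.1714]), array([-0.7,  0.2,  3. ]), 0.0101, 38.9)
```

```bash
python3 - <<'E'
from h import *
for q in np.linspace(0,2.085,15)[1:]:
    move_l(bar(q),feed=.1)
    s=st();print(round(q,2),s[0],s[2],s[3])
print(st())
command_gripper(.05); move_l(bar(2.085,.08),feed=.15); sleep(.2)
p,d=snap('top','top1');print(st())
E
```

```text
0.15 4.09 [-1.1  1.3 -2.6] 0.0107
0.3 4.38 [-2.6  1.  -1.1] 0.0104
0.45 4.66 [-4.1 -0.5  2. ] 0.0104
0.6 4.94 [-4.3  1.1  3.4] 0.0105
0.74 5.22 [-4.1  1.7  4.2] 0.0101
0.89 5.51 [-2.7  0.8  5.6] 0.0104
1.04 5.79 [-0.5  0.6  6.1] 0.0108
1.19 6.08 [-0.   1.8  5.1] 0.0109
1.34 6.36 [1.7 1.6 5.6] 0.0105
1.49 6.64 [3.3 2.5 4.8] 0.0103
1.64 6.92 [4.1 2.3 3.1] 0.0102
1.79 7.21 [4.3 2.7 1.8] 0.0103
1.94 7.49 [5.4 1.5 1.3] 0.0106
2.08 7.78 [2.  2.  6.2] 0.0104
(7.78, array([0.6441, 0.2185, 0.185 ]), array([2. , 2. , 6.2]), 0.0104, 40.4)
(9.17, array([0.6431, 0.2181, 0.2641]), array([ 0.9,  0.7, -0.8]), 0.0502, 0.0)
```

View pics/top1.png

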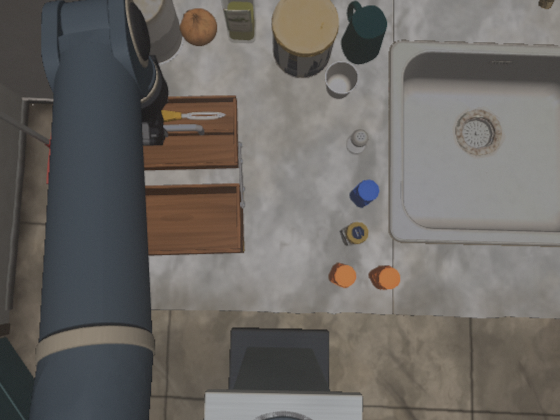

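```bash
python3 - <<'E'
from h import *
q0=np.array(sense()['joint_pos'])
def cost(k):
    j=inverse_kinematics(np.r_[JAR,.19],R(1.33+k)); return 9 if j is None else np.abs(j-q0).max()
k=min((0,-np.pi),key=cost);print(k,cost(k)); np.save('k.npy',k)
movep(np.r_[JAR,.19],R(1.33+k)); command_gripper(.07,30)
print(move_l(np.r_[JAR,.092],feed=.1,until_force=6),st())
command_gripper(.0,30);print(st())
move_l(np.r_[JAR,.25],feed=.15);print(st())
P=C-X*.015
movep(np.r_[P,.25],R(YAW+np.pi/2+k));sleep(.1);print(st())
snap('scene','scene2')
E
```

```text
-3.141592653589793 1.1023855248176113
False (12.09, array([ 0.4732, -0.127 ,  0.0925]), array([-0.2, -0.5, -0.5]), 0.07, 0.0)
(12.46, array([ 0.4734, -0.1274,  0.0928]), array([-0.5, -0.5,  6.4]), 0.0429, 28.6)
(13.66, array([ 0.4721, -0.1265,  0.2491]), array([ 0.5,  0.2, -2.6]), 0.0427, 28.6)
(15.03, array([0.4746, 0.2073, 0.2502]), array([ 0.1,  0.5, -2.1]), 0.0424, 28.6)
```

View pics/scene2.png

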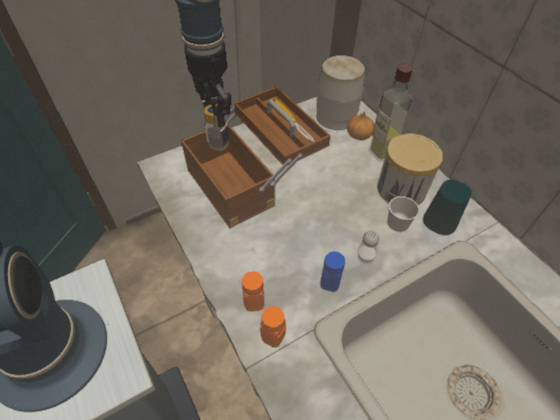

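The jar hangs upright in the gripper at about (215,130) over the compartment, and the tray is open behind it. I'll lower it now.

```bash
python3 - <<'E'
from h import *
P=C-X*.015
move_l(np.r_[P,.115],feed=.12)
print(move_l(np.r_[P,.096],feed=.03,until_force=4),st())
command_gripper(.065);print(st())
move_l(np.r_[P,.27],feed=.15); sleep(.2)
# clear view: go toward over open tray bar
q0=np.array(sense()['joint_pos'])
movep(bar(2.09,.08),R(YAW)); command_gripper(.05,40)
snap('scene','scene3');p,d=snap('top','top3');print(st())
W=cloud('scene',np.load('pics/scene3.npy'));D=W-np.r_[C,0];bx=D[...,:2]@X;by=D[...,:2]@Y
m=(abs(bx)<.05)&(abs(by)<.1)&(W[...,2]>.03);Q=W[m];print(len(Q));
t=m&(W[...,2]>.09)&(W[...,2]<.115);print(t.sum(),bx[t].mean(),by[t].mean(),np.ptp(bx[t]),np.ptp(by[t]),np.median(W[t][:,2]),W[t][:,2].max())
E
```

```text
True (16.89, array([0.4741, 0.2091, 0.0987]), array([ 0.1, -0.3,  5. ]), 0.043, 29.4)
(17.24, array([0.473 , 0.2092, 0.0981]), array([-0.5,  0.1, -0.1]), 0.065, 0.0)
(20.52, array([0.6437, 0.2184, 0.2651]), array([ 0.3,  0. , -0.8]), 0.0506, 0.0)
553
218 -0.019821338917675606 -0.006658504437561258 0.04243063214519065 0.04236939540918166 0.10055138545280196 0.10424462949768487
```

View pics/scene3.png

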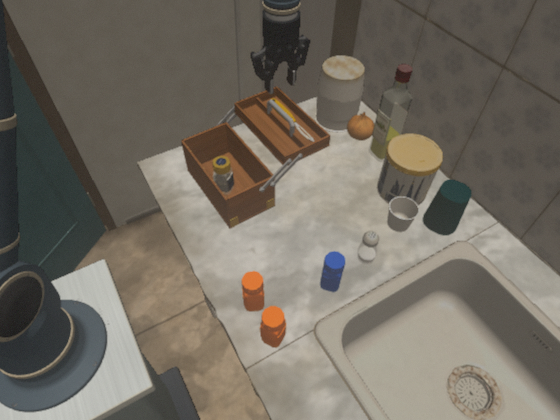

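The jar stands upright in the compartment at (223,170), with its top at about 0.102 m as expected. Next I grip the bar and close the tray.

```bash
python3 - <<'E'
from h import *
move_l(bar(2.09),feed=.1,until_force=8);print(st())
command_gripper(0,45);print(st())
for q in np.linspace(2.09,0.12,14)[1:]:
    move_l(bar(q),feed=.08); s=st()
    print(round(q,2),s[0],s[1],s[2],s[3])
print(move_l(bar(0),feed=.03,until_force=12),st())
b=np.array(sense()['position'])
print(move_l(b-[0,0,.002],feed=.02,until_force=6),st())
E
```

```text
(21.48, array([0.6444, 0.2182, 0.1857]), array([-0.1,  0.9,  0.3]), 0.0503, 0.0)
(21.92, array([0.6441, 0.2183, 0.1856]), array([-1. , -1.5,  2.3]), 0.0105, 43.8)
1.94 22.23 [0.6358 0.2178 0.1958] [ 2.9  0.3 -0.1] 0.0106
1.79 22.55 [0.6257 0.2173 0.2049] [3.3 0.8 1.3] 0.0104
1.64 22.87 [0.6144 0.2166 0.2125] [4.8 0.2 2.9] 0.0105
1.48 23.18 [0.6018 0.216  0.2183] [3.8 1.2 5.5] 0.0102
1.33 23.5 [0.5883 0.2153 0.2221] [ 2.3 -0.1  7.6] 0.0105
1.18 23.82 [0.5743 0.2145 0.2238] [0.5 0.2 8.8] 0.0104
1.03 24.13 [0.5599 0.2138 0.2232] [-1.8 -0.4  8.9] 0.0102
0.88 24.45 [0.5453 0.213  0.2202] [-3.9  0.1 10.3] 0.0109
0.73 24.77 [0.531  0.2122 0.2146] [-5.8 -0.3  7.8] 0.0102
0.57 25.08 [0.5189 0.2115 0.2075] [-4.6  0.3  5.1] 0.0102
0.42 25.4 [0.5093 0.211  0.1997] [-6.2 -0.4  1.9] 0.0102
0.27 25.72 [0.5011 0.2105 0.191 ] [-5.8 -0.3  1.3] 0.0102
0.12 26.03 [0.4936 0.2101 0.1803] [-5.3  0.3 -0.6] 0.0104
False (26.54, array([0.4892, 0.2099, 0.172 ]), array([-6.6, -0.3,  4.1]), 0.0106, 45.0)
False (26.79, array([0.4892, 0.2099, 0.1718]), array([-9.3, -3.3, 11.9]), 0.0104, 45.7)
```

```bash
python3 - <<'E'
from h import *
command_gripper(.05);p=np.array(sense()['position']);move_l(p+[0,0,.12],feed=.12)
movep([.45,.0,.35],R(YAW));sleep(.3)
snap('scene','scene4');p,d=snap('top','top4');W=cloud('top',d);z=W[...,2]
W0=cloud('top',np.load('pics/top0.npy'))
for n,(u0,u1,v0,v1) in {'bar':(150,190,205,228),'floor front':(125,230,225,245)}.items():
    a=W[v0:v1,u0:u1,2];b=W0[v0:v1,u0:u1,2];print(n,np.nanmedian(a-b))
def mid(W):
    m=(abs(W[...,0]-.489)<.03)&(abs(W[...,1]-.21)<.08)&(W[...,2]>.157);return W[m].mean(0),m.sum()
print(mid(W0),mid(W),st())
E
```

```text
bar -0.00014033521928857873
floor front -2.3633640386544474e-05
(array([0.48903073, 0.20828899, 0.16877616]), np.int64(425)) (array([0.48898661, 0.20895953, 0.16872096]), np.int64(421)) (29.69, array([0.4501, 0.0006, 0.3498]), array([0.2, 0.8, 0.2]), 0.05, 0.0)
```

View pics/scene4.png

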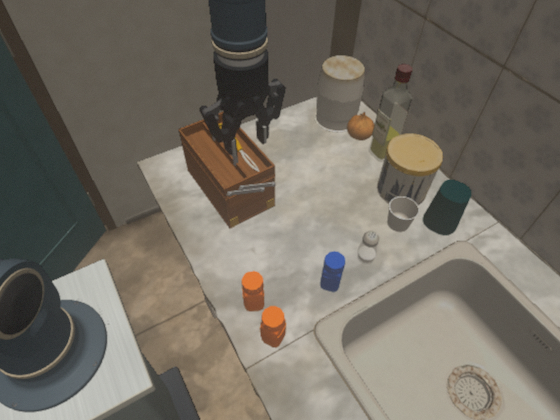

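The tray is back at its original height, within 0.2 mm, and the box at (228,165) is closed. The shaker at (370,245) hasn't moved, and the gripper is clear of everything.

```bash
python3 -c "
from rig import *
print(finish_job())"
```

```text
the job is handed in; nothing more can be done
None
```

The job is handed in: the spice jar stands upright in the compartment, the tray was lowered gently and is fully closed over it, and the salt shaker was not touched; the hand-in call returned no verdict.

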